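# Close the open jar on the revolving hardware stand

### The arm

A 6-joint arm with a two-finger parallel gripper is mounted at the origin on a cart in front of the work surface, level with it; the furniture and walls round the work are solid. World frame = base frame: x ahead of the robot, y to its left, z up, the work surface at z = 0. Lengths are in m, angles in degrees, forces in N, time in s.
With the tool pointing down it reaches from about 0.25 to 0.725 m from the base axis. Payload 9.7 kg.
Tool frame: the origin (TCP) lies on the centre line of the jaws, within the pads' length; the fingertips stand tip_reach ahead of it and the grasp point (between the pads) lies 2 mm behind it (tip_reach is the distance from the TCP to the fingertips, in m); z points along the fingers, y is the direction in which the jaws open and shut (so a half turn about z gives the same grasp; the last joint's range is limited). The gripper opens to 85 mm and grips with 20 to 120 N. Pads are 22 mm wide; open, the fingers measure 114 mm over their backs; the gripper's body (76 mm by 85 mm) begins 54 mm behind the grasp point. The pads swing forward as they close: fully open they stand 13 mm farther back than shut.
Start: joints at [65.833, 4.979, 10.078, 95.1, 0, 90], TCP at [0.225, 0.502, 0.248] pointing down, gripper open.
Joint ranges: [-179.16, 179.16], [-48.56, 103.87], [-65.8, 70.77], [-126.05, 130.52], [-82.76, 87.17], [-180, 180]. Speed limits (degrees/s): [127.2, 127.2, 147.25, 180, 180, 180].

### API

Orientations are given as [roll, pitch, yaw] about the fixed x, y, z axes, in that order (R = Rz(yaw) Ry(pitch) Rx(roll)).
In Python, from workcell import get_obs, camera, calibration, job_done, tip_reach gives the robot as it stands.
- The arm moves only by the tool apply_moves, never from a script. Its argument "rows" is a list of rows, each a list of 7 numbers: the shift along the world's x, y, z in mm, then the turn, a rotation vector about the world's x, y, z in degrees, then the closure, from 0 (fully open) to 1 (shut). A call has 1 to 20 rows; each row shifts and turns the commanded pose from where the row before left it; what a row does not reach is not made up. A row lasts 1/8 s, in which the tool goes at most 62.5 mm and 10.7 degrees, less where a joint would pass 70% of its speed; a pose out of reach is approached as far as the arm can. A call with a gripper value outside its range is refused whole. The fingers move at their own pace and stop on an object; "grip_force" is the grip in N (left out, the last holds). Time passes only in rows, so rows that do not move let the fingers close. It gives the time, the measured TCP pose, the force and the opening at its end, in the units of the state.
- get_obs(): the state, without advancing time (a new reading comes with each control period).
- camera(name): name is "scene" or "top"; returns the picture (420x560x3 uint8, red, green, blue); there is no depth.
- calibration(name): a dict with "intrinsics" (3x3 intrinsics, pixels), "T" (4x4, takes a point from camera to world coordinates). Camera axes: x right, y down, z forward; pixel columns grow to the right and rows downward; lengths in m; the calibration is good to about 2 mm. A picture is of the moment at which its call begins. calibration takes no time and is no camera call.
- job_done(): hands the job in, once; it reports no verdict.
The state is a dict: "time": time; "q": joint angles; "qd": joint speeds; "joint_efforts": joint torques, N m; "ee_pos": TCP position; "tcp_rot": TCP orientation; "wrist_force": force on the tool from outside, world axes, zero at the start; "torque": the same for the moment, N m; "opening": finger opening in m.
Only numpy, scipy, OpenCV 4.12 (cv2) and the standard library are available. Lean on these libraries where they do the work, as an engineer would, in place of code of your own. Each camera call takes 0.05 s, during which the arm holds its last target.

### The job

Turn the revolving jar stand until the open jar is at the front, on the robot's side of the stand. Then put the loose lid squarely on that jar, turn it backward (anticlockwise from above) until it drops into the start of its thread, and screw it forward (clockwise) until it is fully home, down level with the other two lids, and let go. Leave the tape measure and the screwdriver where they lie.

Things in the scene. Friction and masses are not known exactly. Their poses are not given: they have to be found in the camera images.
- turntable (a joint): Angle of the round plywood turntable (244 mm across, top 28 mm above the bench) on the stand's fixed foot, about the upright axis through stand_axis. 0: open jar exactly at the front (-x, the robot's side) of the axis; positive: anticlockwise from above. Dry friction of about 0.9 N m holds it where it is left. It starts 0.55 to 1.35 from 0; range -2.6 to 2.6.
- stand_axis (a point): Point on the stand's upright axis, 100 mm above the bench, at half height of its centre knob. Three clear straight-sided jars (62 mm across, 120 degrees apart, axes 88 mm from this axis) are fixed on the turntable. Two are closed by grey lids, 64 mm across, tops 118 mm above the bench; the third, with bolts in it, is open.
- knob_grip (a point): The same point as stand_axis, on the turntable: centre of the round dark wooden knob in the middle of the turntable, 48 mm across, from 85 to 115 mm above the bench, on a 14 mm steel post. It is fixed to the turntable and serves to turn it (the jars may be pushed as well).
- open_jar_mouth (a point): Centre of the upper rim of the open jar, 112 mm above the bench; its z points up. Neck 44 mm across, tapered at the rim over 6 mm. Height of lid_center over this point: +7.5 mm when the lid rests on the thread ridges' tops, +11.5 mm on the stop ribs, -1.7 mm when dropped into the thread start, -7.7 mm when home (screwed fully down).
- ridge_tops (a point): On the open jar's axis, 6.5 mm below its rim, level with the tops of the three ridges (54 mm across) of its right-hand quick thread. The tops are level, the undersides slope. Between ridges are three entry gaps, 22 degrees wide; behind each, on its anticlockwise side, is a 9 degree stop rib standing 4 mm higher. Gaps and lugs cannot be located beforehand: find them by turning.
- thread_start (a point): On the open jar's axis, where lid_center is after the drop. A lid set on the ridges, turned forward (clockwise), only runs against the ribs. Turned backward, by at most 110 degrees, its lugs come over the gaps and are stopped by the ribs; free to fall or lightly pressed, it drops 9 mm. If it sticks half-way (tilted, or 4 mm from the top of a rib), turn farther back.
- lid_home (a point): On the open jar's axis, where lid_center is when the lid is home: from the thread start, backed against the ribs, it has gone forward (clockwise) through about 102 degrees, level for the first 17 and then sinking 6 mm evenly, until its lugs strike the ribs. The groove leaves it 1.7 mm of play up and down, and the neck 2 mm sideways. It stays where it is let go.
- lid_center (a point): Centre (half-way up) of the loose round lid, lying the right way up on the bench left of the stand. Grey plastic, ribbed edge, 64 mm across, 28 mm high, about 0.1 kg; z is its axis, up. Hollow below: 59 mm across inside, 22 mm deep, with three small lugs inside the lower edge, 48 mm across between their tips.
- tape_measure: Bystander, loose: yellow tape measure standing on the bench behind the lid, 84 x 36 x 62 mm; origin in its underside.
- screwdriver_yellow: Bystander, loose: yellow screwdriver, 162 mm long, 22 mm high, lying along x between the stand and the lid; origin in the middle of its underside, length along y.
There are look-alikes about, which are no part of the job. Leave any green or orange look-alike of the part that bears lid_center alone.

How it is judged:
By the outcome, as a careful person would: the job done as asked, in the order asked, and still so for the second after the job is handed in, with the robot touching nothing.
It also fails if it takes over 72 s, if anything falls off the work surface, if the arm or the gripper's body presses on something with over 40 N, if the wrist force passes 120 N, or if a joint passes its speed limit or range.

## Working session

There is one attempt and no reset: what is moved stays moved. The work goes in short steps, Python scripts to look and compute and a tool call to move; the robot and the scene stay as the last step left them, time stands still between calls to the robot, and variables do not carry over. Pictures are saved under pics/ and viewed, and the job is handed in when it is done.

Besides the shell and the picture viewer there is one more tool, called after "Request:" as name(argument=value, ...) on one line, values as JSON. apply_moves: Moves the arm, as the interface text tells. Its arguments: {"type":"object","properties":{"rows":{"type":"array","items":{"type":"array","items":{"type":"number"}}},"grip_force":{"type":"number"}},"required":["rows"]}

```bash
mkdir -p pics; ls; cat > h.py <<'E'
import numpy as np, cv2
from workcell import get_obs, camera, calibration, job_done, tip_reach
def ray(name,u,v,z):
    c=calibration(name);K=np.array(c["intrinsics"]);T=np.array(c["T"])
    d=T[:3,:3]@np.linalg.solve(K,[u,v,1.]);o=T[:3,3]
    return o+d*(z-o[2])/d[2]
def proj(name,p):
    c=calibration(name);K=np.array(c["intrinsics"]);T=np.array(c["T"])
    q=K@(T[:3,:3].T@(np.array(p)-T[:3,3]));return q[:2]/q[2]
def snap(name,fn):
    im=camera(name);cv2.imwrite('pics/'+fn,cv2.cvtColor(im,cv2.COLOR_RGB2BGR));return im
E
python3 - <<'E'
from h import *
print(tip_reach if not callable(tip_reach) else tip_reach())
print(get_obs())
for n in("scene","top"):
    print(n,calibration(n));snap(n,n+'0.png')
E
```

```text
pics
0.017
{'time': 0.0, 'q': array([6.58328617e+01, 5.01173038e+00, 1.00333962e+01, 9.50986674e+01,
       4.19098772e-04, 9.00000025e+01]), 'qd': array([-0.05081884, -0.06016147, -0.06668226,  0.01323194,  0.01289318,
        0.09537639]), 'joint_efforts': array([ 1.35663231e-03, -5.20398760e+01,  4.64792633e+01,  1.69150456e-02,
        1.37671914e-04, -1.41935061e-05]), 'ee_pos': array([0.22508397, 0.50160857, 0.24756752]), 'tcp_rot': array([-1.79922998e+02, -4.19095066e-04,  1.55832859e+02]), 'wrist_force': array([ 0.00428687, -0.87083179,  0.00375867]), 'torque': array([-0.00231497, -0.01685657, -0.02199681]), 'opening': 0.08525468230598168}
scene {'intrinsics': array([[493.93552862,   0.        , 278.67495567],
       [  0.        , 493.93552862, 207.05393781],
       [  0.        ,   0.        ,   1.        ]]), 'T': array([[ 0.70627404, -0.51941344,  0.48102667,  0.07649159],
       [-0.7077183 , -0.50108354,  0.49804628, -0.32717057],
       [-0.01765738, -0.69218854, -0.72150069,  0.82242289],
       [ 0.        ,  0.        ,  0.        ,  1.        ]])}
top {'intrinsics': array([[421.60192153,   0.        , 273.64562825],
       [  0.        , 421.60192153, 215.40074417],
       [  0.        ,   0.        ,   1.        ]]), 'T': array([[ 0.02458869, -0.99914982,  0.03309141,  0.52853404],
       [-0.9994386 , -0.02381533,  0.02356501,  0.150089  ],
       [-0.02275689, -0.03365227, -0.99917448,  0.99060661],
       [ 0.        ,  0.        ,  0.        ,  1.        ]])}
```

View pics/scene0.png

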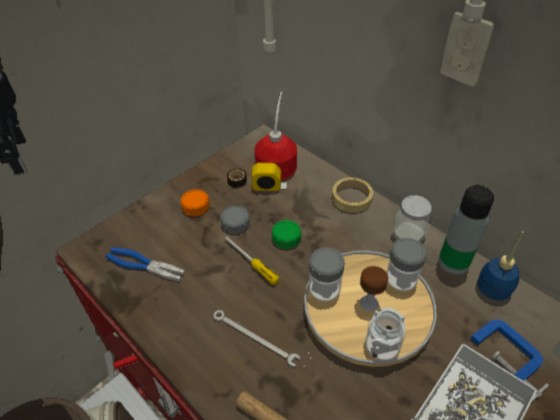

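View pics/top0.png

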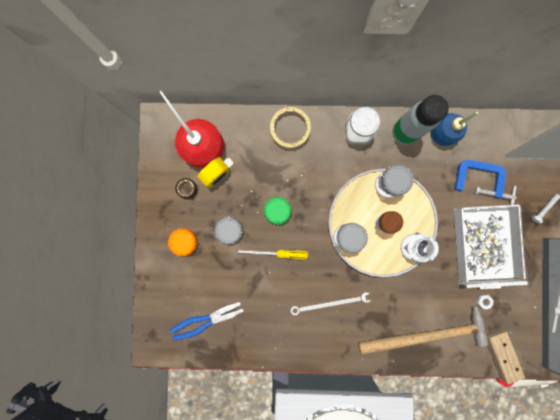

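Lid candidates in the top view are grey (229,231), orange (182,242), green (278,211), and the closed jars' grey lids at (351,238) and (397,181). The loose grey one matches the description. In the scene view it is at (235,219). The open jar is at (420,248) top and the knob at (390,223).

```bash
python3 - <<'E'
from h import *
t=cv2.imread('pics/top0.png');s=cv2.imread('pics/scene0.png')
def sat(im):return cv2.cvtColor(im,cv2.COLOR_BGR2HSV)
def blob(im,mask,u,v,r=25):
    m=np.zeros(mask.shape,np.uint8);m[v-r:v+r,u-r:u+r]=mask[v-r:v+r,u-r:u+r]*255
    n,l,st,c=cv2.connectedComponentsWithStats(m)
    i=1+np.argmax(st[1:,4]);cs,_=cv2.findContours((l==i).astype(np.uint8),0,1)
    return c[i],st[i],cv2.minEnclosingCircle(cs[0])
H=sat(t);g=(H[...,1]<40)&(H[...,2]>85)
for n,u,v,z in(("lid",229,231,.028),("closedA",351,238,.118),("closedB",397,181,.118),):
    c,st,ci=blob(t,g,u,v,18);print(n,c,st,ci,ray("top",*ci[0],z),ray("top",*c,z))
# knob
k=(H[...,2]<100)&(H[...,1]>110)
c,st,ci=blob(t,k,390,223,18);print("knob",c,st,ci,ray("top",*ci[0],.115))
# disc: wood
w=((H[...,0]>8)&(H[...,0]<28)&(H[...,1]>50)&(H[...,2]>140)).astype(np.uint8)
w[:, :320]=0;w[:,445:]=0;w[:160]=0;w[280:]=0
cs,_=cv2.findContours(w,0,1);ctr=cv2.convexHull(np.vstack([x for x in cs if cv2.contourArea(x)>30]))
ci=cv2.minEnclosingCircle(ctr);print("disc",ci,ray("top",*ci[0],.028),"r",ci[1]/421.6*(.99-.028))
print("jar mouth approx",ray("top",425,248,.112))
a=cv2.resize(t[155:285,320:450],(600,600),interpolation=cv2.INTER_CUBIC)
cv2.imwrite('pics/c1.png',a)
b=cv2.resize(t[190:270,160:310],(800,427),interpolation=cv2.INTER_CUBIC);cv2.imwrite('pics/c2.png',b)
cv2.imwrite('pics/c3.png',cv2.resize(s[220:370,290:450],(640,600),interpolation=cv2.INTER_CUBIC))
E
```

```text
lid [228.21495327 230.35514019] [214 216  29  29 642] ((228.22500610351562, 230.40625), 14.427180290222168) [0.52359619 0.27586514 0.028     ] [0.52371244 0.2758915  0.028     ]
closedA [349.59124088 238.00973236] [333 223  34  33 822] ((350.0, 240.5576934814453), 18.15444564819336) [0.5093732  0.01219829 0.118     ] [0.51459072 0.0131336  0.118     ]
closedB [394.83027027 180.59783784] [379 165  36  33 925] ((394.5714416503906, 181.0), 19.658910751342773) [ 0.63439119 -0.07712529  0.118     ] [ 0.63523547 -0.07764348  0.118     ]
knob [380.875  223.9375] [380 217   4  14  16] ((382.0, 223.5), 6.576573371887207) [ 0.54613596 -0.05343414  0.115     ]
disc ((379.2850341796875, 201.90626525878906), 72.60071563720703) [ 0.5968438  -0.06673136  0.028     ] r 0.16565912818546766
jar mouth approx [ 0.49779169 -0.14314913  0.112     ]
```

View pics/c1.png

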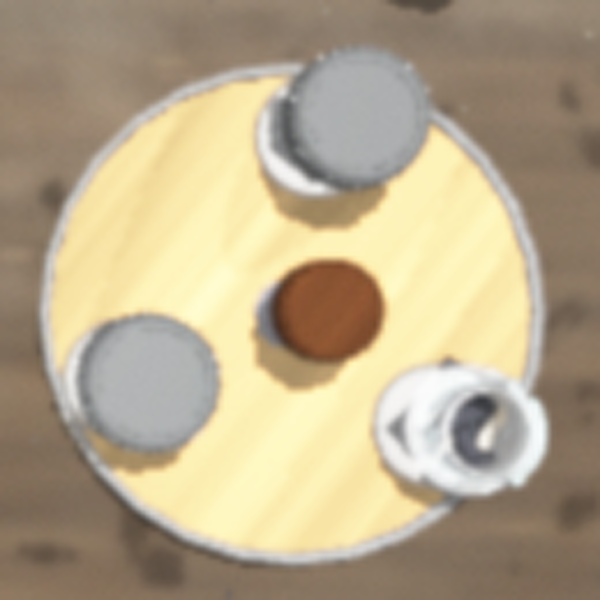

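View pics/c2.png

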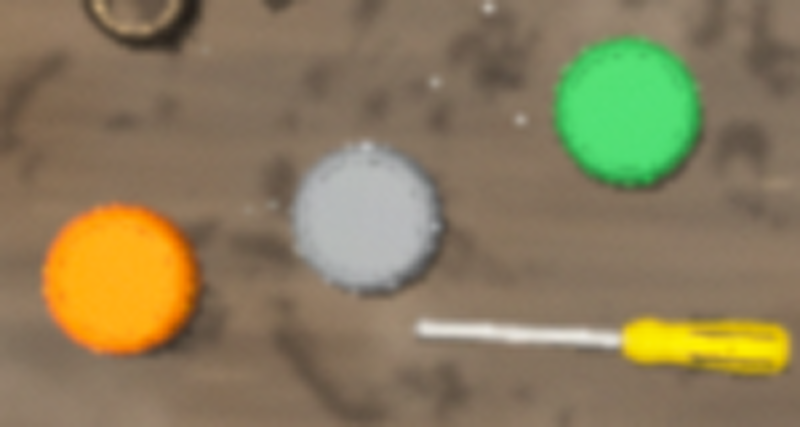

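View pics/c3.png

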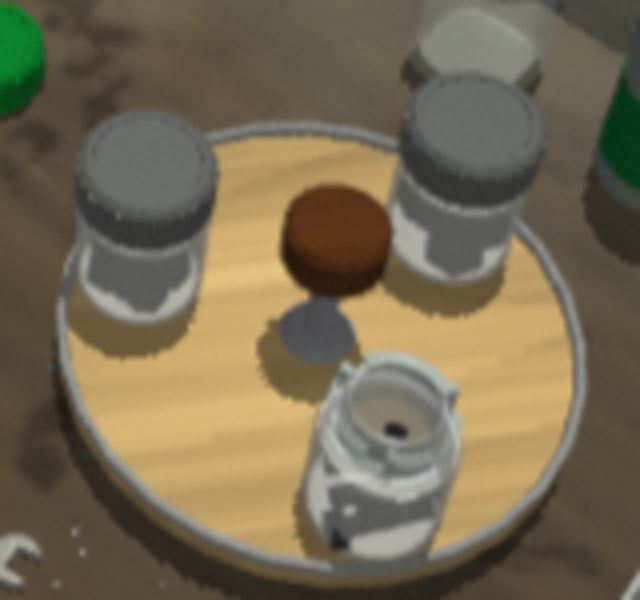

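The crops confirm the loose grey lid, centred at top-view pixel (228,230). I can also see the knob, the two closed jars, and the open jar with its mouth at about (427,248).

```bash
python3 - <<'E'
from h import *
f=lambda x,y:(320+(x+.5)/4.615-.5,155+(y+.5)/4.615-.5)
P={}
for n,(x,y),z in(("A",(148,382),.118),("B",(360,116),.118),("knob",(330,310),.115),("disc",(292.5,313),.028),("mouth",(492,432),.112)):
    P[n]=ray("top",*f(x,y),z);print(n,P[n])
g=lambda x,y:(290+(x+.5)/4-.5,220+(y+.5)/4-.5)
Q={}
for n,(x,y),z in(("A",(147,163),.118),("B",(474,124),.118),("knob",(337,224),.115),("disc",(323,350),.028),("mouth",(402,402),.112)):
    Q[n]=ray("scene",*g(x,y),z);print(n,Q[n])
for R in(P,Q):
    c=(R["A"]+R["B"]+R["mouth"])[:2]/3;print("c",c)
    for k in("A","B","mouth"):
        d=R[k][:2]-R["knob"][:2];print(k,np.hypot(*d),np.degrees(np.arctan2(d[1],d[0])))
s=cv2.imread('pics/scene0.png');H=cv2.cvtColor(s,cv2.COLOR_BGR2HSV)
cv2.imwrite('pics/c4.png',cv2.resize(s[160:300,160:320],(686,600),interpolation=cv2.INTER_CUBIC))
E
```

```text
A [0.51598892 0.00887902 0.118     ]
B [ 0.63712889 -0.08332562  0.118     ]
knob [ 0.55013894 -0.07208303  0.115     ]
disc [ 0.55036647 -0.07584876  0.028     ]
mouth [ 0.49741038 -0.14564573  0.112     ]
A [0.51186131 0.00442177 0.118     ]
B [ 0.63158017 -0.08701991  0.118     ]
knob [ 0.54613584 -0.07549721  0.115     ]
disc [ 0.54203774 -0.08367034  0.028     ]
mouth [ 0.49560914 -0.14742165  0.112     ]
c [ 0.55017606 -0.07336411]
A 0.08786965599513466 112.87015982596617
B 0.08771343809964355 -7.364095699690351
mouth 0.09050841440159285 -125.63234409662488
c [ 0.5463502  -0.07667326]
A 0.0869585367264838 113.2128457681016
B 0.08621778411356026 -7.680362307694106
mouth 0.08789808368447272 -125.08792107317217
```

View pics/c4.png

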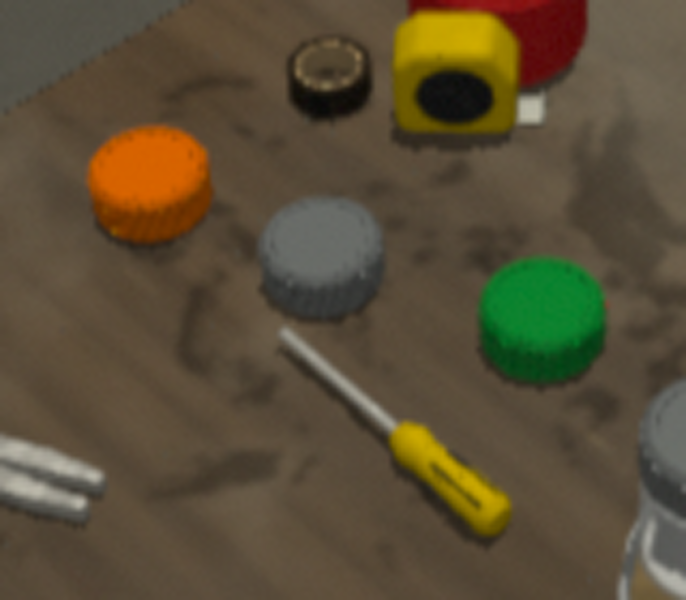

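Request:
apply_moves(rows=[[25, -44, 0, 0, 0, -3.3, 0.3], [25, -44, 0, 0, 0, -3.3, 0.3], [25, -44, 0, 0, 0, -3.3, 0.3], [25, -44, 0, 0, 0, -3.3, 0.3], [25, -44, 0, 0, 0, -3.3, 0.3], [25, -44, 0, 0, 0, -3.3, 0.3], [25, -44, 0, 0, 0, -3.3, 0.3], [25, -44, 0, 0, 0, -3.3, 0.3], [25, -44, 0, 0, 0, -3.3, 0.3], [25, -44, 0, 0, 0, -3.3, 0.3], [25, -44, 0, 0, 0, -3.3, 0.3], [25, -44, 0, 0, 0, -3.3, 0.3], [23, -48, 0, 0, 0, -3.3, 0.3], [0, 0, 0, 0, 0, 0, 0.3], [0, 0, 0, 0, 0, 0, 0.3]], grip_force=60)

```text
time: 1.98
ee_pos: [0.5479, -0.0741, 0.2478]
tcp_rot: [-180.0, -0.0, 112.9]
wrist_force: [-0.4, -0.0, -0.4]
opening: 0.0595
```

Request:
apply_moves(rows=[[0, 0, -40, 0, 0, 0, 0.3], [0, 0, -40, 0, 0, 0, 0.3], [0, 0, -25, 0, 0, 0, 0.3], [0, 0, 0, 0, 0, 0, 0.3]])

```text
time: 2.48
ee_pos: [0.5468, -0.0729, 0.1418]
tcp_rot: [-179.8, -0.1, 113.0]
wrist_force: [-0.0, 0.2, -0.3]
opening: 0.06
```

```bash
python3 - <<'E'
from h import *
t=snap("top","t1.png");s=snap("scene","s1.png")
a=cv2.resize(t[140:290,310:460],(400,400),interpolation=3);b=cv2.resize(s[200:370,280:450],(400,400),interpolation=3)
cv2.imwrite('pics/m1.png',np.hstack([a,b])[...,::-1])
E
```

```text
(no output)
```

View pics/m1.png

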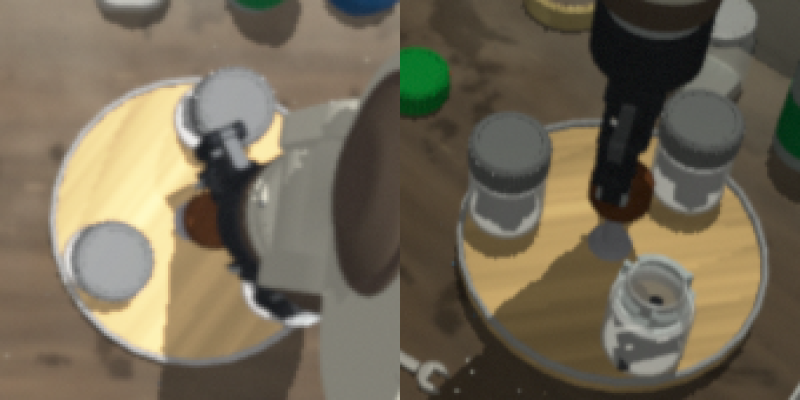

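Left crop (top view): the open fingers stand over the knob, between the jars. Right crop (scene view): the near finger is in front of the knob, clear of the lids. I'll lower and grip.

Request:
apply_moves(rows=[[0, 0, -20, 0, 0, 0, 0.3], [0, 0, -20, 0, 0, 0, 0.3], [0, 0, 0, 0, 0, 0, 0.3], [0, 0, 0, 0, 0, 0, 0.6], [0, 0, 0, 0, 0, 0, 0.6], [0, 0, 0, 0, 0, 0, 0.6], [0, 0, 0, 0, 0, 0, 0.6]], grip_force=100)

```text
time: 3.45
ee_pos: [0.5496, -0.0737, 0.1058]
tcp_rot: [179.8, 0.1, 113.0]
wrist_force: [2.9, 5.2, 6.4]
opening: 0.0454
```

Request:
apply_moves(rows=[[0, 0, 0, 0, 0, -5, 0.65], [0, 0, 0, 0, 0, -5, 0.65], [0, 0, 0, 0, 0, -5, 0.65], [0, 0, 0, 0, 0, -5, 0.65], [0, 0, 0, 0, 0, -5, 0.65], [0, 0, 0, 0, 0, -5, 0.65], [0, 0, 0, 0, 0, -5, 0.65], [0, 0, 0, 0, 0, -5, 0.65], [0, 0, 0, 0, 0, -5, 0.65], [0, 0, 0, 0, 0, -5, 0.65], [0, 0, 0, 0, 0, -3, 0.65], [0, 0, 0, 0, 0, 0, 0.65], [0, 0, 0, 0, 0, 0, 0.65]])

```text
time: 5.08
ee_pos: [0.5502, -0.0738, 0.1058]
tcp_rot: [179.7, -0.2, 60.0]
wrist_force: [5.4, 4.8, 5.1]
opening: 0.0454
```

```bash
python3 - <<'E'
from h import *
print(get_obs()["torque"])
t=snap("top","t2.png");s=snap("scene","s2.png")
a=cv2.resize(t[140:290,310:460],(400,400),interpolation=3);b=cv2.resize(s[200:370,280:450],(400,400),interpolation=3)
cv2.imwrite('pics/m2.png',np.hstack([a,b])[...,::-1])
E
```

```text
[ 0.8365435  -0.95459822  0.0017569 ]
```

View pics/m2.png

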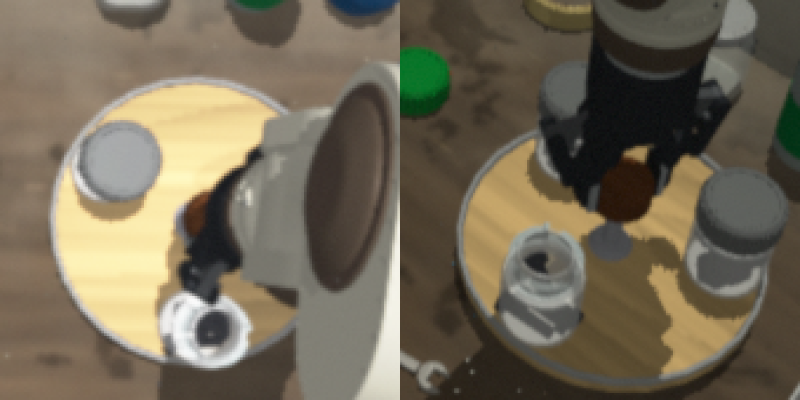

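The open jar is now at the front. I'll release, lift clear and move towards the lid, then measure.

Request:
apply_moves(rows=[[0, 0, 0, 0, 0, 0, 0.3], [0, 0, 0, 0, 0, 0, 0.3], [0, 0, 0, 0, 0, 0, 0.3], [0, 0, 30, 0, 0, 0, 0.3], [0, 0, 40, 0, 0, 0, 0.2], [0, 0, 40, 0, 0, 0, 0], [-3, 45, 0, 0, 0, 0, 0], [-3, 50, 0, 0, 0, 0, 0], [-3, 50, 0, 0, 0, 0, 0], [-3, 50, 0, 0, 0, 0, 0], [-3, 50, 0, 0, 0, 0, 0], [-3, 50, 0, 0, 0, 0, 0], [0, 0, 0, 0, 0, 0, 0]])

```text
time: 6.8
ee_pos: [0.5296, 0.2236, 0.2129]
tcp_rot: [-180.0, 0.0, 60.2]
wrist_force: [-0.9, -1.5, -0.4]
opening: 0.0859
```

```bash
python3 - <<'E'
from h import *
o=get_obs();print(np.degrees(o["q"]) ,o["ee_pos"],o["tcp_rot"])
t=snap("top","t3.png");s=snap("scene","s3.png")
a=cv2.resize(t[155:285,320:450],(600,600),interpolation=cv2.INTER_CUBIC)
b=cv2.resize(s[220:370,290:450],(640,600),interpolation=cv2.INTER_CUBIC)
cv2.imwrite('pics/a3.png',a[...,::-1]);cv2.imwrite('pics/b3.png',b[...,::-1])
print(ray("scene",235.1,215.5,.028))
E
```

```text
[1.31101794e+03 4.49267865e+02 5.30930858e+02 5.24022619e+03
 8.95517619e-01 8.17784997e+03] [0.5295509  0.22356981 0.21286529] [-1.79967026e+02  1.75225459e-02  6.01511724e+01]
[0.52141318 0.27198869 0.028     ]
```

View pics/a3.png

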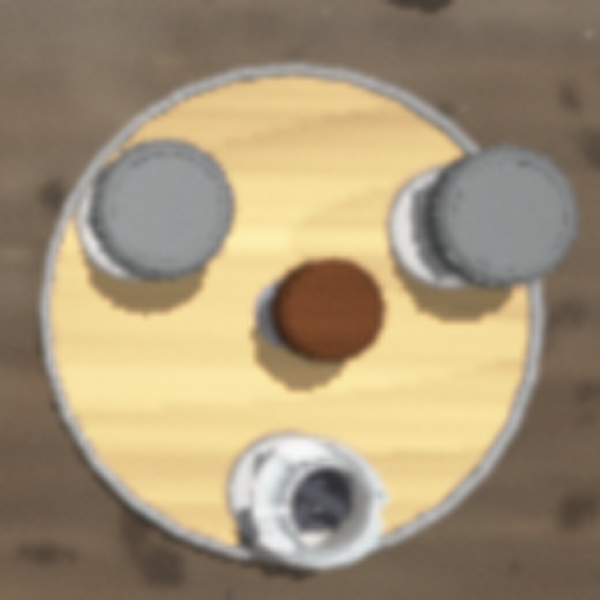

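View pics/b3.png

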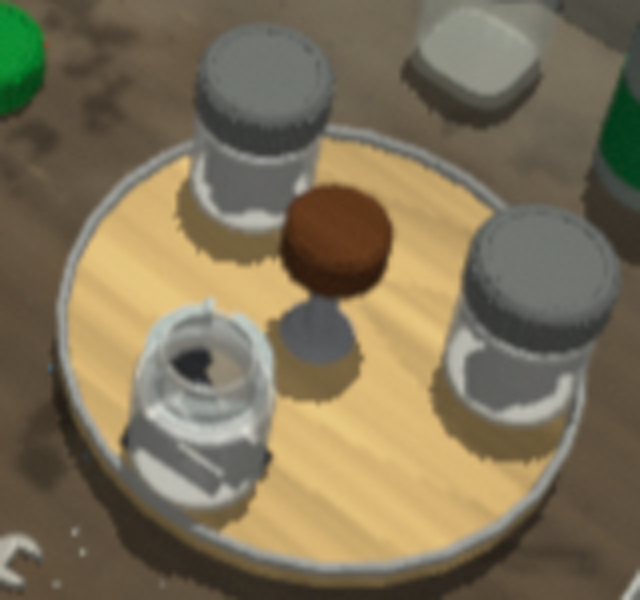

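```bash
python3 - <<'E'
from h import *
f=lambda x,y:(320+(x+.5)/4.615-.5,155+(y+.5)/4.615-.5)
g=lambda x,y:(290+(x+.5)/4-.5,220+(y+.5)/4-.5)
for cam,fn,L in(("top",f,dict(A=(163,209),B=(507,215),k=(330,309),m=(322,500))),("scene",g,dict(A=(264,75),B=(544,257),k=(337,224),m=(209,345)))):
    R={k:ray(cam,*fn(*v),dict(A=.118,B=.118,k=.115,m=.112)[k])[:2] for k,v in L.items()}
    print(cam,R)
    for k in "ABm":
        d=R[k]-R["k"];print(k,np.hypot(*d),np.degrees(np.arctan2(d[1],d[0])))
    d=R["A"]-R["B"];print("A-B dir",np.degrees(np.arctan2(d[1],d[0])),np.hypot(*d))
E
```

```text
top {'A': array([0.59346021, 0.00361782]), 'B': array([ 0.59429176, -0.14904775]), 'k': array([ 0.55058627, -0.07207619]), 'm': array([ 0.46511489, -0.0705861 ])}
A 0.08699286176784561 60.47229555742663
B 0.08851434981691461 -60.411500564068334
m 0.08548437258707763 179.00121828501938
A-B dir 90.31208119749355 0.15266782786628083
scene {'A': array([ 0.5883131 , -0.00068708]), 'B': array([ 0.59177311, -0.15025524]), 'k': array([ 0.54613584, -0.07549721]), 'm': array([ 0.46165657, -0.07402783])}
A 0.08588059702885399 60.5860945335778
B 0.08758724041580003 -58.59733246898706
m 0.08449204044146419 179.00353193534593
A-B dir 91.32520657210583 0.1496081778722112
```

Request:
apply_moves(rows=[[-1, 10, 0, 0, 0, 10.4, 0], [-1, 10, 0, 0, 0, 10.4, 0], [-1, 10, 0, 0, 0, 10.4, 0], [-1, 10, 0, 0, 0, 10.4, 0], [-1, 10, 0, 0, 0, 10.4, 0], [-2, 0, 0, 0, 0, 10.4, 0], [0, 0, 0, 0, 0, 10.4, 0], [0, 0, 0, 0, 0, 10.4, 0], [0, 0, -20, 0, 0, 10.4, 0], [0, 0, -30, 0, 0, 10.4, 0], [0, 0, -40, 0, 0, 10.4, 0], [0, 0, -30, 0, 0, 0, 0], [0, 0, 0, 0, 0, 0, 0], [0, 0, 0, 0, 0, 0, 0]])

```text
time: 8.65
ee_pos: [0.5239, 0.2703, 0.0949]
tcp_rot: [180.0, 0.1, 174.3]
wrist_force: [-1.3, 0.7, -0.5]
opening: 0.0853
```

Request:
apply_moves(rows=[[-1, 3, -25, 0, 0, 0, 0], [0, 0, -15, 0, 0, 0, 0], [0, 0, 0, 0, 0, 0, 0]])

```text
time: 9.02
ee_pos: [0.522, 0.2735, 0.053]
tcp_rot: [-180.0, -0.0, 174.3]
wrist_force: [0.9, -0.3, -1.0]
opening: 0.0852
```

```bash
python3 - <<'E'
from h import *
t=snap("top","t4.png");s=snap("scene","s4.png")
a=cv2.resize(t[160:290,160:320],(400,325),interpolation=3);b=cv2.resize(s[140:270,160:320],(400,325),interpolation=3)
cv2.imwrite('pics/m4.png',np.hstack([a,b])[...,::-1])
E
```

```text
(no output)
```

View pics/m4.png

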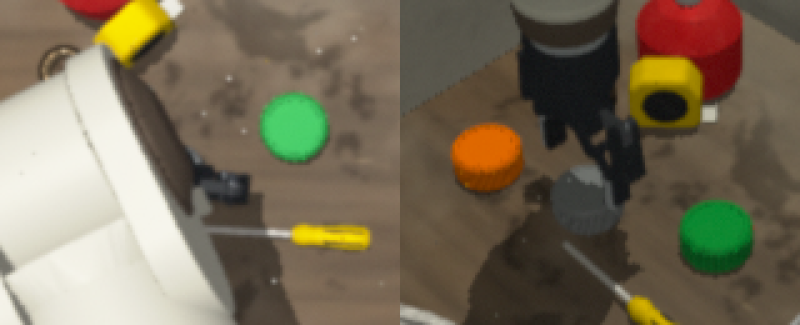

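The fingers straddle the grey lid, clear of the screwdriver tip and the green and orange lids. I'll lower and grip.

Request:
apply_moves(rows=[[0, 0, -16, 0, 0, 0, 0], [0, 0, -16, 0, 0, 0, 0], [0, 0, -1, 0, 0, 0, 0], [0, 0, 0, 0, 0, 0, 0.45], [0, 0, 0, 0, 0, 0, 0.45], [0, 0, 0, 0, 0, 0, 0.45], [0, 0, 0, 0, 0, 0, 0.45]], grip_force=50)

```text
time: 10.0
ee_pos: [0.5226, 0.274, 0.0211]
tcp_rot: [180.0, 0.1, 174.3]
wrist_force: [-0.5, 0.1, 6.0]
opening: 0.0631
```

```bash
python3 - <<'E'
from h import *
print(get_obs())
E
```

```text
{'time': 10.0, 'q': array([ 2.76694795e+01,  1.20834876e+01, -7.21384608e+00,  7.06231250e+01,
        2.16235123e-03,  3.33369153e+01]), 'qd': array([-0.01375117,  0.02631478, -0.03451188,  0.01719891,  0.01569576,
       -0.06050683]), 'joint_efforts': array([-1.44746611e-01, -5.54068637e+01,  4.27862799e+01, -2.08292068e-01,
       -5.00948005e-02, -1.99979855e-03]), 'ee_pos': array([0.52260916, 0.27403234, 0.02111619]), 'tcp_rot': array([1.79954481e+02, 6.52647780e-02, 1.74332540e+02]), 'wrist_force': array([-0.5034196 ,  0.13495567,  6.00939339]), 'torque': array([-0.02456308,  0.11109722,  0.07785151]), 'opening': 0.06307058174084194}
```

Request:
apply_moves(rows=[[0, 0, 20, 0, 0, 0, 0.45], [0, 0, 40, 0, 0, 0, 0.45], [0, 0, 50, 0, 0, 0, 0.45], [0, 0, 50, 0, 0, 0, 0.45], [-3, -25, 0, 0, 0, 0, 0.45], [-8, -40, 0, 0, 0, 0, 0.45], [-8, -40, 0, 0, 0, 0, 0.45], [-8, -40, 0, 0, 0, 0, 0.45], [-8, -40, 0, 0, 0, 0, 0.45], [-8, -40, 0, 0, 0, 0, 0.45], [-8, -40, 0, 0, 0, 0, 0.45], [-8, -40, 0, 0, 0, 0, 0.45], [-3, -30, 0, 0, 0, 0, 0.45], [0, -12, 0, 0, 0, 0, 0.45], [0, 0, 0, 0, 0, 0, 0.45], [0, 0, 0, 0, 0, 0, 0.45]])

```text
time: 12.0
ee_pos: [0.4603, -0.0725, 0.1801]
tcp_rot: [180.0, -0.0, 174.4]
wrist_force: [-0.2, 0.5, -1.2]
opening: 0.0625
```

```bash
python3 - <<'E'
from h import *
t=snap("top","t5.png");s=snap("scene","s5.png")
a=cv2.resize(t[155:315,320:480],(400,400),interpolation=3);b=cv2.resize(s[200:360,280:440],(400,400),interpolation=3)
cv2.imwrite('pics/m5.png',np.hstack([a,b])[...,::-1])
E
```

```text
(no output)
```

View pics/m5.png

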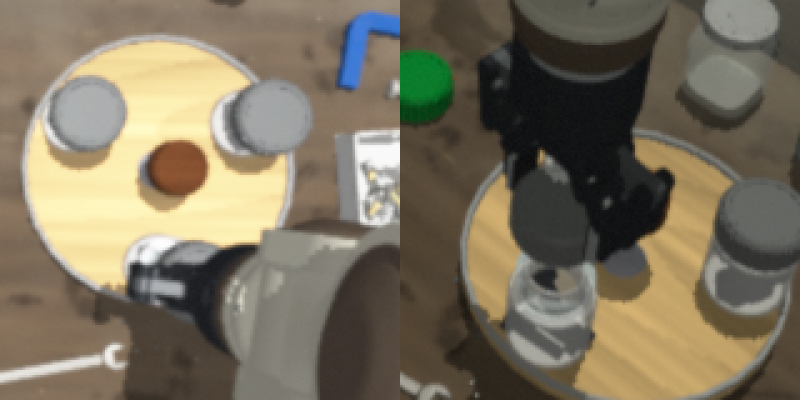

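```bash
python3 - <<'E'
from h import *
im=cv2.imread('pics/s5.png');k=6;x0,y0=315,250
c=cv2.resize(im[y0:y0+100,x0:x0+100],(600,600),interpolation=3)
c=np.clip(c.astype(float)*1.7,0,255).astype(np.uint8)
B=np.array([-.004,-.002,0])
def circ(p,r,col):
    for a in np.arange(0,360,10):
        q=proj("scene",np.array(p)+B+[r*np.cos(np.radians(a)),r*np.sin(np.radians(a)),0])
        cv2.circle(c,tuple(int(round(v)) for v in ((q-[x0,y0]+.5)*k)),2,col,-1)
circ([.4603,-.0725,.159],.032,(0,0,255));circ([.4603,-.0725,.187],.032,(0,255,255));circ([.462,-.0735,.112],.022,(0,255,0))
cv2.imwrite('pics/c5.png',c)
E
```

```text
(no output)
```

View pics/c5.png

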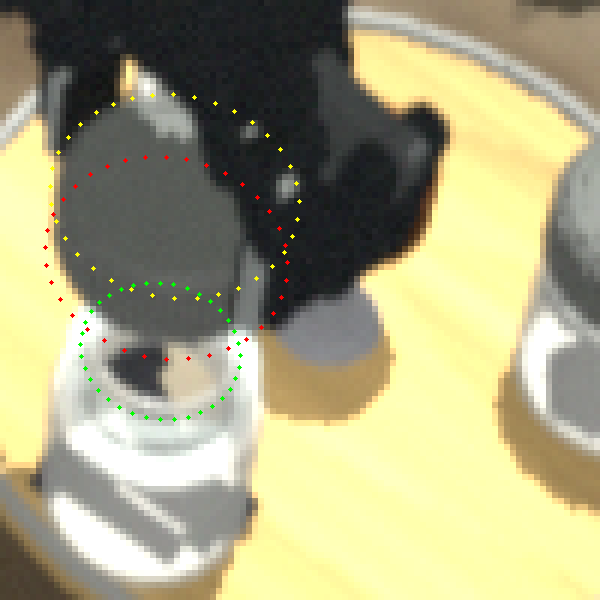

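```bash
python3 - <<'E'
from h import *
print(get_obs()['ee_pos'])
im=cv2.imread('pics/s5.png');k=8;x0,y0=315,255
c=cv2.resize(im[y0:y0+75,x0:x0+75],(600,600),interpolation=cv2.INTER_NEAREST)
c=np.clip(c.astype(float)*2.2,0,255).astype(np.uint8)
for g in range(0,75,10):
    cv2.putText(c,str(x0+g),(g*k,10),0,.35,(0,0,255));cv2.putText(c,str(y0+g),(0,g*k+10),0,.35,(0,0,255))
t=cv2.imread('pics/t5.png')
d=cv2.resize(t[225:300,360:460],(800,600),interpolation=2);d=np.clip(d.astype(float)*1.4,0,255).astype(np.uint8)
cv2.imwrite('pics/c6.png',c);cv2.imwrite('pics/c7.png',d)
E
```

```text
[ 0.46027604 -0.07237422  0.18020524]
```

View pics/c6.png

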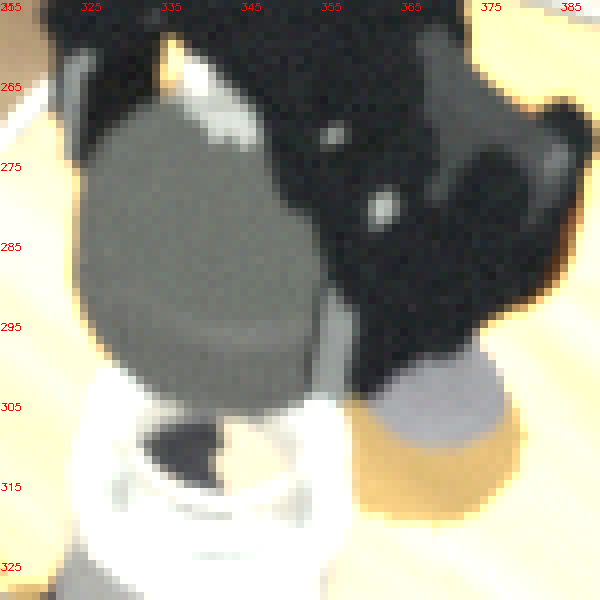

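View pics/c7.png

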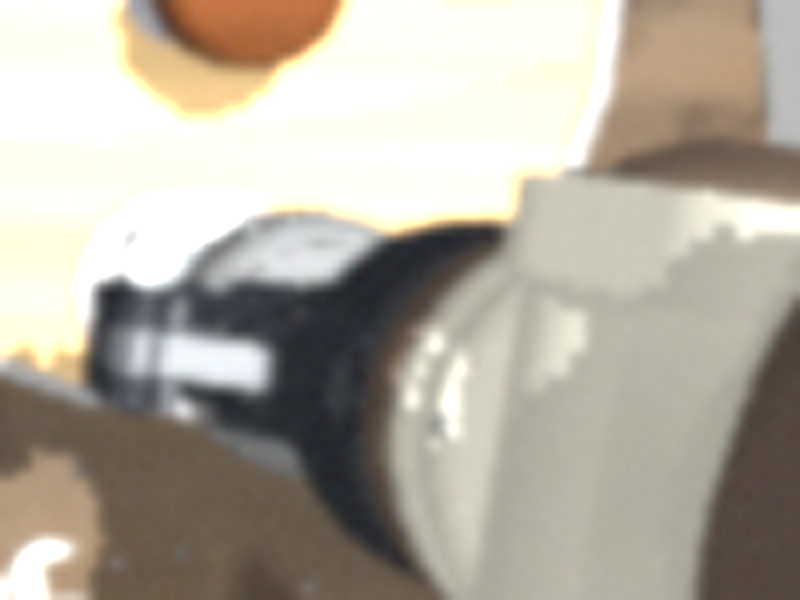

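```bash
python3 - <<'E'
from h import *
u,v=360+305/8-.5,225+211/8-.5
for z in(.187,.159,.195): print(ray("top",u,v,z))
for p in([.4603,-.0725,.187],[.4923,-.0725,.187],[.4283,-.0725,.187],[.4283,-.0725,.159]): print(proj("top",p))
# scene: what bottom-edge fits for hypotheses
for d in([0,0,0],[.005,0,0],[0,0,.006],[-.004,-.002,0],[-.004,-.002,.01]):
    P=[proj("scene",np.array([.4603,-.0725,z])+d+[.032*np.cos(a),.032*np.sin(a),0]) for z in(.159,.187) for a in np.arange(0,6.28,.05)]
    P=np.array(P);print(d,"left",P[:,0].min(),"bottom",P[:,1].max(),"topface bottom",P[126:,1].max())
E
```

```text
[ 0.49368108 -0.06687893  0.187     ]
[ 0.49246671 -0.07443873  0.159     ]
[ 0.49402805 -0.06471899  0.195     ]
[400.36040013 268.67884259]
[400.60842425 251.68420591]
[400.11171476 285.71878763]
[396.13596958 283.80961924]
[0, 0, 0] left 322.7233343805299 bottom 306.962933450885 topface bottom 296.8600766266483
[0.005, 0, 0] left 324.786318918059 bottom 304.98591007908163 topface bottom 294.86220360726287
[0, 0, 0.006] left 322.899042423462 bottom 304.84303420075605 topface bottom 294.6237456653462
[-0.004, -0.002, 0] left 322.00372177895184 bottom 309.3326521988677 topface bottom 299.25445865907517
[-0.004, -0.002, 0.01] left 322.29210124171453 bottom 305.7949783193485 topface bottom 295.52132225058284
```

Request:
apply_moves(rows=[[0, 0, -20, 0, 0, 0, 0.45], [0, 0, -15, 0, 0, 0, 0.45], [0, 0, -7, 0, 0, 0, 0.45], [0, 0, 0, 0, 0, 0, 0.45]])

```text
time: 12.6
ee_pos: [0.46, -0.073, 0.1379]
tcp_rot: [180.0, -0.0, 174.4]
wrist_force: [-0.3, -0.1, -1.3]
opening: 0.0626
```

Request:
apply_moves(rows=[[0, 0, -2, 0, 0, 0, 0.45], [0, 0, -2, 0, 0, 0, 0.45], [0, 0, -2, 0, 0, 0, 0.45], [0, 0, 0, 0, 0, 0, 0.45]])

```text
time: 13.1
ee_pos: [0.4601, -0.0732, 0.1322]
tcp_rot: [180.0, -0.0, 174.3]
wrist_force: [-0.0, 0.8, -0.8]
opening: 0.0628
```

Request:
apply_moves(rows=[[0, 0, -2, 0, 0, 0, 0.45], [0, 0, -2, 0, 0, 0, 0.45], [0, 0, 0, 0, 0, 0, 0.45]])

```text
time: 13.48
ee_pos: [0.4601, -0.0732, 0.1281]
tcp_rot: [180.0, -0.0, 174.3]
wrist_force: [0.3, -0.3, -0.6]
opening: 0.0622
```

```bash
python3 - <<'E'
from h import *
o=get_obs();print(o["ee_pos"],o["wrist_force"],o["torque"])
t=snap("top","t8.png");s=snap("scene","s8.png")
a=cv2.resize(t[225:300,360:435],(400,400),interpolation=3);b=cv2.resize(s[255:345,305:395],(400,400),interpolation=3)
cv2.imwrite('pics/m8.png',np.clip(np.hstack([a,b])[...,::-1]*1.5,0,255))
E
```

```text
[ 0.46006171 -0.07319911  0.12806685] [ 0.32037259 -0.3167512  -0.58780968] [ 0.00207572  0.02207123 -0.00380234][ WARN:0@3.051] global loadsave.cpp:1063 imwrite_ Unsupported depth image for selected encoder is fallbacked to CV_8U.
```

View pics/m8.png

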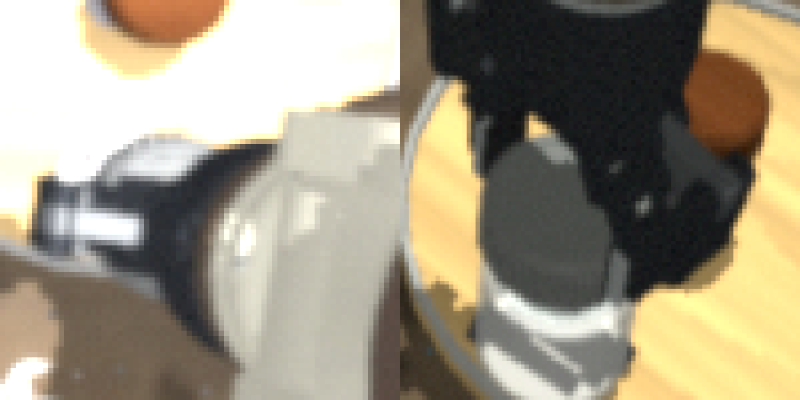

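The lid now sits over the neck with no side force. I'll feel for the ridges.

Request:
apply_moves(rows=[[0, 0, -1, 0, 0, 0, 0.45], [0, 0, -1, 0, 0, 0, 0.45], [0, 0, 0, 0, 0, 0, 0.45]])

```text
time: 13.95
ee_pos: [0.4602, -0.0732, 0.1264]
tcp_rot: [-180.0, 0.0, 174.3]
wrist_force: [0.2, -0.4, 0.1]
opening: 0.0625
```

Request:
apply_moves(rows=[[0, 0, -1, 0, 0, 0, 0.45], [0, 0, 0, 0, 0, 0, 0.45]])

```text
time: 14.2
ee_pos: [0.4603, -0.0732, 0.1261]
tcp_rot: [-180.0, 0.1, 174.3]
wrist_force: [-2.1, 0.9, 6.2]
opening: 0.063
```

Contact at TCP z 0.1262 puts the lid centre at about 0.119, which is ridge-top height. Now I'll turn backward (+z) under a light press.

Request:
apply_moves(rows=[[0, 0, 0, 0, 0, 5, 0.45], [0, 0, 0, 0, 0, 5, 0.45], [0, 0, 0, 0, 0, 5, 0.45], [0, 0, 0, 0, 0, 5, 0.45]])

```text
time: 14.7
ee_pos: [0.4604, -0.0733, 0.126]
tcp_rot: [-180.0, 0.1, -165.5]
wrist_force: [-2.0, 1.5, 3.7]
opening: 0.0628
```

Request:
apply_moves(rows=[[0, 0, 0, 0, 0, 5, 0.45], [0, 0, 0, 0, 0, 5, 0.45], [0, 0, 0, 0, 0, 5, 0.45], [0, 0, 0, 0, 0, 5, 0.45]])

```text
time: 15.2
ee_pos: [0.4605, -0.0738, 0.1252]
tcp_rot: [-179.9, -0.0, -145.5]
wrist_force: [4.2, -7.6, -2.6]
opening: 0.0625
```

```bash
python3 - <<'E'
from h import *
o=get_obs();print(o["ee_pos"],o["wrist_force"],o["torque"])
E
```

```text
[ 0.46053121 -0.07377469  0.12524767] [ 4.1892939  -7.58119079 -2.59667449] [-1.66745335 -0.90394513 -0.23193123]
```

Request:
apply_moves(rows=[[0, 0, -1, 0, 0, 0, 0.45], [0, 0, 0, 0, 0, 0, 0.45]])

```text
time: 15.45
ee_pos: [0.4607, -0.0737, 0.1244]
tcp_rot: [-179.9, 0.0, -145.7]
wrist_force: [3.0, -2.8, -1.3]
opening: 0.063
```

```bash
python3 - <<'E'
from h import *
o=get_obs();print(o["ee_pos"],o["wrist_force"],o["torque"])
E
```

```text
[ 0.46066247 -0.0736692   0.12443626] [ 3.04569366 -2.75938795 -1.32319962] [-0.97836769 -0.65810608 -0.14468032]
```

Request:
apply_moves(rows=[[0, 0, -1.5, 0, 0, 0, 0.45], [0, 0, -1.5, 0, 0, 0, 0.45], [0, 0, 0, 0, 0, 0, 0.45]])

```text
time: 15.82
ee_pos: [0.4607, -0.0735, 0.1214]
tcp_rot: [-179.9, 0.0, -145.7]
wrist_force: [4.2, -5.0, -0.9]
opening: 0.0627
```

Request:
apply_moves(rows=[[0, 0, -1.5, 0, 0, 0, 0.45], [0, 0, -1.5, 0, 0, 0, 0.45], [0, 0, -1, 0, 0, 0, 0.45], [0, 0, 0, 0, 0, 0, 0.45]])

```text
time: 16.32
ee_pos: [0.4607, -0.0736, 0.1175]
tcp_rot: [-179.9, 0.0, -145.7]
wrist_force: [3.1, -4.5, 0.6]
opening: 0.0626
```

```bash
python3 - <<'E'
from h import *
o=get_obs();print(o["ee_pos"],o["wrist_force"],o["torque"])
E
```

```text
[ 0.46069643 -0.07355184  0.11750799] [ 3.14846657 -4.45339153  0.57008834] [-0.98320583 -0.79836203 -0.14021146]
```

Request:
apply_moves(rows=[[0, 0, -0.5, 0, 0, 0, 0.45], [0, 0, -0.4, 0, 0, 0, 0.45], [0, 0, 0, 0, 0, 0, 0.45]])

```text
time: 16.7
ee_pos: [0.4608, -0.0736, 0.1171]
tcp_rot: [-179.9, 0.1, -145.7]
wrist_force: [2.7, -4.7, 5.0]
opening: 0.0626
```

The lid dropped 9 mm, as specified. I'll back it gently to the rib.

Request:
apply_moves(rows=[[0.3, -0.5, 0.6, 0, 0, 2, 0.45], [0, 0, 0, 0, 0, 2, 0.45], [0, 0, 0, 0, 0, 0, 0.45]])

```text
time: 17.08
ee_pos: [0.4609, -0.0744, 0.1173]
tcp_rot: [-179.9, -0.0, -141.8]
wrist_force: [1.8, -7.0, 2.8]
opening: 0.0631
```

```bash
python3 - <<'E'
from h import *
o=get_obs();print(o["ee_pos"],o["tcp_rot"],o["wrist_force"],o["torque"],o["q"])
E
```

```text
[ 0.46086395 -0.07437688  0.11725012] [-1.79904833e+02 -3.05964373e-04 -1.41771914e+02] [ 1.8372057  -6.95131198  2.82300453] [-1.28276776 -0.63615583 -1.07545119] [-9.13053822e+00 -7.05088299e+00 -1.62578113e+01  8.07232736e+01
 -6.46916259e-02 -4.73586638e+01]
```

Torque of -1.1 N m shows the lugs are against the ribs. Now forward, clockwise.

Request:
apply_moves(rows=[[0, 0, 0.5, 0, 0, -3, 0.45], [0, 0, 0, 0, 0, -4, 0.45], [0, 0, 0, 0, 0, -4, 0.45], [0, 0, 0, 0, 0, -4, 0.45], [0, 0, 0, 0, 0, 0, 0.45]])

```text
time: 17.7
ee_pos: [0.4601, -0.0733, 0.1173]
tcp_rot: [179.9, -0.0, -156.6]
wrist_force: [-0.0, -0.5, 0.5]
opening: 0.0631
```

```bash
python3 - <<'E'
from h import *
o=get_obs();print(o["ee_pos"],o["tcp_rot"],o["wrist_force"],o["torque"])
E
```

```text
[ 0.46014477 -0.07330031  0.11725556] [ 1.79934510e+02 -2.14037702e-02 -1.56633377e+02] [-0.04788272 -0.45422908  0.53769583] [ 0.0567099  -0.02704536 -0.0032207 ]
```

Request:
apply_moves(rows=[[0, 0, -0.1, 0, 0, -5, 0.45], [0, 0, -0.35, 0, 0, -5, 0.45], [0, 0, -0.35, 0, 0, -5, 0.45], [0, 0, -0.35, 0, 0, -5, 0.45], [0, 0, 0, 0, 0, 0, 0.45]])

```text
time: 18.32
ee_pos: [0.4603, -0.0736, 0.1162]
tcp_rot: [180.0, -0.0, -176.6]
wrist_force: [-0.5, -0.6, 0.0]
opening: 0.063
```

```bash
python3 - <<'E'
from h import *
o=get_obs();print(o["ee_pos"],o["tcp_rot"],o["wrist_force"],o["torque"])
E
```

```text
[ 0.46026041 -0.07359645  0.11618975] [ 1.79989434e+02 -2.85170643e-02 -1.76556778e+02] [-0.54603956 -0.58878771  0.0378816 ] [-0.22617604  0.05364128 -0.00409015]
```

Free running. I'll go on.

Request:
apply_moves(rows=[[0, 0, -0.35, 0, 0, -5, 0.45], [0, 0, -0.35, 0, 0, -5, 0.45], [0, 0, -0.35, 0, 0, -5, 0.45], [0, 0, -0.35, 0, 0, -5, 0.45], [0, 0, -0.35, 0, 0, -5, 0.45], [0, 0, 0, 0, 0, 0, 0.45]])

```text
time: 19.08
ee_pos: [0.4603, -0.0736, 0.1145]
tcp_rot: [180.0, -0.0, 158.5]
wrist_force: [-0.3, -0.6, 0.5]
opening: 0.0629
```

```bash
python3 - <<'E'
from h import *
o=get_obs();print(o["ee_pos"],o["tcp_rot"],o["wrist_force"],o["torque"])
E
```

```text
[ 0.46031683 -0.07363947  0.11447087] [ 1.79998783e+02 -2.45795076e-02  1.58503496e+02] [-0.31950097 -0.59789453  0.52739587] [ 0.00776873  0.0331458  -0.05391729]
```

Request:
apply_moves(rows=[[0, 0, -0.35, 0, 0, -5, 0.45], [0, 0, -0.35, 0, 0, -5, 0.45], [0, 0, -0.35, 0, 0, -5, 0.45], [0, 0, -0.35, 0, 0, -5, 0.45], [0, 0, 0, 0, 0, 0, 0.45]])

```text
time: 19.7
ee_pos: [0.4604, -0.0737, 0.1131]
tcp_rot: [180.0, -0.0, 138.5]
wrist_force: [0.1, -0.6, 0.2]
opening: 0.0627
```

```bash
python3 - <<'E'
from h import *
o=get_obs();print(o["ee_pos"],o["tcp_rot"],o["wrist_force"],o["torque"])
E
```

```text
[ 0.46044181 -0.07365337  0.11309842] [ 1.79997797e+02 -1.06889439e-02  1.38541122e+02] [ 0.13434082 -0.55994607  0.15865954] [-0.02688177 -0.07779801 -0.04769056]
```

Request:
apply_moves(rows=[[0, 0, -0.35, 0, 0, -5, 0.45], [0, 0, -0.35, 0, 0, -5, 0.45], [0, 0, -0.35, 0, 0, -5, 0.45], [0, 0, -0.2, 0, 0, -3, 0.45], [0, 0, 0, 0, 0, 0, 0.45]])

```text
time: 20.32
ee_pos: [0.4604, -0.0737, 0.1119]
tcp_rot: [-180.0, -0.0, 120.5]
wrist_force: [-0.4, 0.3, -0.1]
opening: 0.0625
```

```bash
python3 - <<'E'
from h import *
o=get_obs();print(o["ee_pos"],o["tcp_rot"],o["wrist_force"],o["torque"])
E
```

```text
[ 0.46041606 -0.07367985  0.11188273] [-1.79994573e+02 -6.52426471e-03  1.20547739e+02] [-0.40596699  0.33037841 -0.1046847 ] [ 0.02039047 -0.05056018  0.01839015]
```

Request:
apply_moves(rows=[[0, 0, -0.1, 0, 0, -1.5, 0.45], [0, 0, -0.1, 0, 0, -1.5, 0.45], [0, 0, 0, 0, 0, 0, 0.45]])

```text
time: 20.7
ee_pos: [0.4604, -0.0737, 0.1117]
tcp_rot: [-180.0, -0.0, 117.3]
wrist_force: [-0.1, 0.2, -0.5]
opening: 0.0626
```

```bash
python3 - <<'E'
from h import *
o=get_obs();print(o["ee_pos"],o["tcp_rot"],o["wrist_force"],o["torque"])
E
```

```text
[ 0.46044149 -0.0737012   0.11166585] [-1.79993906e+02 -2.64845390e-03  1.17342335e+02] [-0.08356398  0.22738839 -0.45189535] [-0.00357277  0.00754195 -0.00546171]
```

Request:
apply_moves(rows=[[0, 0, -0.1, 0, 0, -1, 0.45], [0, 0, -0.1, 0, 0, -1, 0.45], [0, 0, 0, 0, 0, 0, 0.45]])

```text
time: 21.08
ee_pos: [0.4605, -0.0737, 0.1115]
tcp_rot: [180.0, 0.0, 115.3]
wrist_force: [-0.4, -0.2, -0.5]
opening: 0.0627
```

```bash
python3 - <<'E'
from h import *
o=get_obs();print(o["ee_pos"],o["tcp_rot"],o["wrist_force"],o["torque"])
E
```

```text
[ 0.46050947 -0.07370787  0.11151849] [1.79996930e+02 2.36388915e-03 1.15322454e+02] [-0.38569792 -0.17421507 -0.46936903] [-0.02712911 -0.06539637  0.03789556]
```

Request:
apply_moves(rows=[[0, 0, 0, 0, 0, -1, 0.45], [0, 0, 0, 0, 0, -1, 0.45], [0, 0, 0, 0, 0, 0, 0.45]])

```text
time: 21.45
ee_pos: [0.4609, -0.0736, 0.1116]
tcp_rot: [179.9, 0.0, 113.3]
wrist_force: [3.9, 0.9, -2.6]
opening: 0.0623
```

```bash
python3 - <<'E'
from h import *
o=get_obs();print(o["ee_pos"],o["tcp_rot"],o["wrist_force"],o["torque"])
E
```

```text
[ 0.46087147 -0.07361085  0.11162417] [1.79949273e+02 9.71854521e-03 1.13324937e+02] [ 3.92868561  0.90311736 -2.63582257] [ 0.36362028 -0.8537414   0.15530484]
```

Request:
apply_moves(rows=[[0, 0, -0.3, 0, 0, -1, 0.45], [0, 0, -0.2, 0, 0, 0, 0.45], [0, 0, 0, 0, 0, 0, 0.45]])

```text
time: 21.82
ee_pos: [0.4611, -0.0736, 0.1115]
tcp_rot: [179.9, 0.0, 112.3]
wrist_force: [4.9, 2.6, -0.7]
opening: 0.0625
```

```bash
python3 - <<'E'
from h import *
o=get_obs();print(o["ee_pos"],o["tcp_rot"],o["wrist_force"],o["torque"])
E
```

```text
[ 0.46108513 -0.0735672   0.11145116] [1.79911025e+02 1.87637390e-02 1.12338245e+02] [ 4.9345998   2.64481745 -0.72155038] [ 0.48531011 -1.00355722  0.23831482]
```

Request:
apply_moves(rows=[[0.3, 0.2, -0.2, 0, 0, -1, 0.45], [0, 0, 0, 0, 0, -1, 0.45], [0, 0, 0, 0, 0, 0, 0.45]])

```text
time: 22.2
ee_pos: [0.4612, -0.0733, 0.1114]
tcp_rot: [179.9, 0.0, 110.4]
wrist_force: [4.8, 2.9, 5.0]
opening: 0.0629
```

```bash
python3 - <<'E'
from h import *
o=get_obs();print(o["ee_pos"],o["tcp_rot"],o["wrist_force"],o["torque"])
E
```

```text
[ 0.46121703 -0.07334834  0.11137999] [1.79927810e+02 1.66139189e-02 1.10351406e+02] [4.83523364 2.87264742 4.95838514] [ 0.59109807 -0.95474319  0.92202363]
```

Torque of +0.92 N m with the lid down on its seat means it is home. I'll let go and retreat upward.

Request:
apply_moves(rows=[[0, 0, 0.2, 0, 0, 0.5, 0.45], [0, 0, 0, 0, 0, 0, 0.12], [0, 0, 0, 0, 0, 0, 0.12], [0, 0, 0, 0, 0, 0, 0.12], [0, 0, 5, 0, 0, 0, 0.12], [0, 0, 20, 0, 0, 0, 0.12], [0, 0, 40, 0, 0, 0, 0.12], [0, 0, 40, 0, 0, 0, 0.12], [-10, 50, 10, 0, 0, 0, 0.12], [-10, 50, 0, 0, 0, 0, 0.12], [-10, 50, 0, 0, 0, 0, 0.12], [-10, 50, 0, 0, 0, 0, 0.12], [-10, 50, 0, 0, 0, 0, 0.12], [-10, 50, 0, 0, 0, 0, 0.12], [0, 0, 0, 0, 0, 0, 0.12]])

```text
time: 24.08
ee_pos: [0.3999, 0.229, 0.2261]
tcp_rot: [-180.0, -0.0, 111.1]
wrist_force: [-0.3, -1.0, 0.0]
opening: 0.0753
```

```bash
python3 - <<'E'
from h import *
t=snap("top","t9.png");s=snap("scene","s9.png")
a=cv2.resize(t[155:285,320:450],(600,600),interpolation=cv2.INTER_CUBIC)
b=cv2.resize(s[220:370,290:450],(640,600),interpolation=cv2.INTER_CUBIC)
cv2.imwrite('pics/a9.png',a[...,::-1]);cv2.imwrite('pics/b9.png',b[...,::-1])
E
```

```text
(no output)
```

View pics/a9.png

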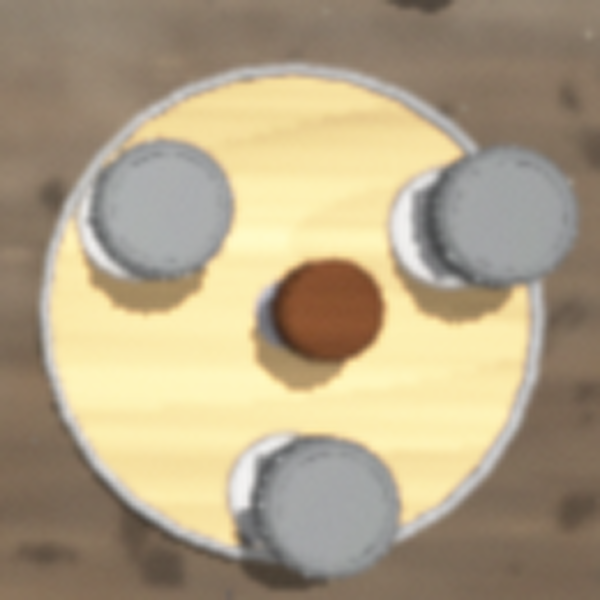

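View pics/b9.png

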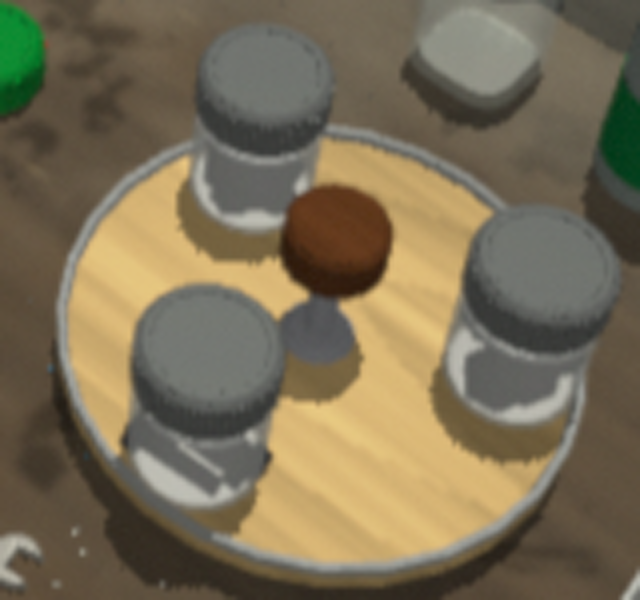

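View pics/t9.png

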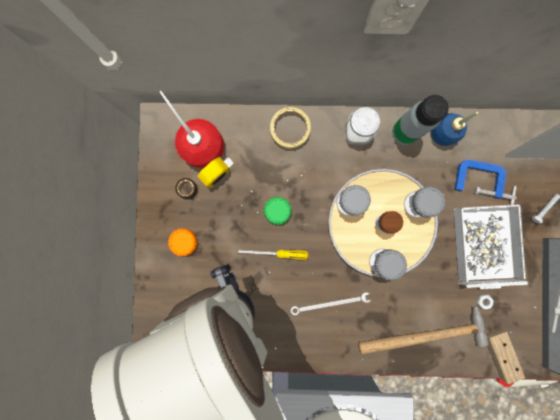

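All three lids look level. The new lid is centred at about (390,264) in the top view, and the tape, screwdriver and other lids are unmoved. One numeric check on height and angle.

```bash
python3 - <<'E'
from h import *
f=lambda x,y:(320+(x+.5)/4.615-.5,155+(y+.5)/4.615-.5)
g=lambda x,y:(290+(x+.5)/4-.5,220+(y+.5)/4-.5)
def cen(cam):return np.array(calibration(cam)["T"])[:3,3]
for n,a,b in(("A",(163,209),(264,75)),("B",(507,215),(544,257)),("new",(328,507),(208,346))):
    o1,o2=cen("top"),cen("scene");d1=ray("top",*f(*a),.1)-o1;d2=ray("scene",*g(*b),.1)-o2
    s=np.linalg.lstsq(np.c_[d1,-d2],o2-o1,rcond=None)[0];p,q=o1+s[0]*d1,o2+s[1]*d2
    print(n,(p+q)/2,np.linalg.norm(p-q),ray("top",*f(*a),.118),ray("scene",*g(*b),.118))
a=cv2.absdiff(cv2.imread('pics/t3.png'),cv2.imread('pics/t9.png')).max(2)
print(a[200:255,325:445].max(),a[160:190,195:235].max(),a[245:262,238:310].max())
E
```

```text
A [0.5938387  0.00256285 0.11066216] 0.0004798416716484323 [0.59346021 0.00361782 0.118     ] [ 0.5883131  -0.00068708  0.118     ]
B [ 0.5942622  -0.14975415  0.11504184] 0.0007605644098967364 [ 0.59429176 -0.14904775  0.118     ] [ 0.59177311 -0.15025524  0.118     ]
new [ 0.46187531 -0.07359231  0.11052963] 0.00022527289403114043 [ 0.46251799 -0.07177597  0.118     ] [ 0.45774582 -0.07617972  0.118     ]
143 208 131
```

```bash
python3 - <<'E'
from h import *
a=cv2.absdiff(cv2.imread('pics/t0.png'),cv2.imread('pics/t9.png')).max(2)
print(np.percentile(a[155:190,195:237],[50,99,100]),np.percentile(a[245:262,255:310],[50,99,100]))
print(job_done())
E
```

```text
[ WARN:0@0.608] global loadsave.cpp:275 findDecoder imread_('pics/t0.png'): can't open/read file: check file path/integrity
Traceback (most recent call last):
cv2.error: OpenCV(4.12.0) /io/opencv/modules/core/src/arithm.cpp:1155: error: (-215:Assertion failed) src1.empty() == src2.empty() in function 'absdiff'
```

```bash
python3 - <<'E'
from h import *
a=cv2.absdiff(cv2.imread('pics/top0.png'),cv2.imread('pics/t9.png')).max(2)
print(np.percentile(a[155:190,195:237],[50,99,100]),np.percentile(a[245:262,255:310],[50,99,100]))
print(job_done())
E
```

```text
[ 5.  9. 10.] [ 6.  9. 10.]
the job is handed in; nothing more can be done
None
```

I did the whole job in the order asked and handed it in at about 24 s; the system gave no verdict.

1. **Stand:** I gripped the knob and turned the stand clockwise through 53°. The open jar is now at the front, within about half a degree to a degree.
2. **Lid on:** I set the grey lid on the thread ridges and turned it back until it dropped 9 mm into the thread start.
3. **Screwed home:** I backed the lid to the ribs and screwed it forward about 105°. It sank roughly 6 mm and ran against the stop at 0.9 N m. Then I let go and moved the arm away.

**Last checks:**
- **Lid height:** The new lid measures 110.5 mm, against 110.7 mm and 115.0 mm for the other two. The true height is 118 mm, so this check carries several millimetres of error from the cameras disagreeing by about 4 mm. The 9 mm drop, the roughly 6 mm of sinking and the stop are the better evidence that it is home.
- **Jar position:** The lid's centre is at (0.462, -0.074), directly in front of the stand's axis.
- **Tape measure and screwdriver:** Before and after pictures match to within noise, so neither moved. An earlier comparison showed large differences, which I put down to the arm blocking the view in its reference picture.

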